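# Seat a bearing on the preload stand and hold the spring handle at the mark

### The job

Seat the blue pillow block bearing fully down on the two brass pegs of the green preload stand, either way round, and let go of it. Then pull the stand's orange spring-return handle out until its pointer is in line with the red mark, and finish while holding it still there: do not let go of the handle. Leave the orange tin, the green flange and the red bin where they are.

Things in the scene. Friction and masses are not known exactly. Their poses are not given: they have to be found in the camera images.
- bearing: Loose blue pillow block bearing, 0.5 to 0.9 kg. Foot plate 42 (x) x 150 (y) x 16 mm with a through slot at y = +-52 mm (17 mm in x, 21 in y). Mid housing: radius 32 mm, flat faces to +-x 36 mm apart, top at 65 mm; web 34 (x) x 76 (y) mm up to 28 mm. Origin: centre of underside, z up. Grip from above on the flat faces (closing along x). A half turn makes no difference.
- stand: Green preload stand, fixed to the table; base plate 300 (x) x 180 (y) x 20 mm. Origin: centre of its underside. x points from the handle to the seat, away from the robot (turned up to 0.25 rad), z up. The handle's two guide rods run along x.
- seat (a point): Centre of the steel seat pad's top, 28 mm above the table, at x = +75 mm of the stand, axes as the stand's. The bearing's origin goes here, its y axis along the stand's y (either way round). Two brass pegs, 11 mm diameter, 20 mm high (upper 9 mm taper to 6 mm), stand at y = +-52 mm of this point. Pad 56 (x) x 165 (y) mm.
- handle (a point): Middle of the orange handle bar: 13 mm diameter, 112 mm long along the stand's y, centre line 75 mm above the table, on two posts at y = +-50 mm; plate below it at 40 mm above the table. At rest at x = -50 mm of the stand. Axes as the stand's. Pinch it from above midway between the posts (tool closing along the stand's x).
- carriage (a joint): Travel of the handle in m: 0 at rest, growing as it is pulled along the stand's -x, away from the seat, towards the robot; end stop at 0.090. Springs pull it back: 5.6 N at rest plus 140 N/m (11 N at 40 mm, 15.5 N at 70 mm). It returns when let go.
- pointer (a point): Tip of the small orange pointer on the carriage's +y side, at the handle's x, y = +68 mm of the stand, 36 mm above the table; moves with the handle. Axes as the stand's.
- mark: Fixed red mark clip on the white scale beside the handle: an upright fin 5 (x) x 16 (y) x 18 mm high. Origin: centre of its underside, 21 mm above the table, at y = +78 mm of the stand, axes as the stand's. Set for 40 to 70 mm of handle travel, different each time. The pointer's x along the stand must match the fin's, to a few mm.
- tin: Bystander: orange tin with a black band, 66 mm diameter, 75 mm high, loose. Origin at the centre of its underside. Leave it.
- flange: Bystander: green pipe flange, 90 mm diameter, 32 mm high, loose. Origin at the centre of its underside. Leave it.
- bin: Bystander: red open parts bin, 130 x 100 x 60 mm, loose. Origin at the centre of its underside. Leave it.

How it is judged:
On the way, in this order (a step that is already met when the one before it is completed fails the run):
1. the bearing sits fully down over both pegs, let go, with the handle still in (z of bearing in the frame of seat between -0.004 and 0.004 m and horizontal distance between bearing and seat below 0.009 m and angle between the y axis of bearing and the y axis of seat, either way round below 0.08 rad and angle between bearing's own z axis and vertical below 0.06 rad and contact force between the fingers and bearing below 0.3 N and value of joint carriage below 0.01 m), for 0.2 s.
2. the handle is pulled out to the mark and held (x of pointer in the frame of mark between -0.005 and 0.005 m and contact force between the fingers and carriage above 2 N), for 0.3 s.
At the end, for the whole second after the job is handed in: Bearing flat on the seat over both pegs (4 mm in depth, 9 mm sideways, 0.08 rad), not touched by the fingers; pointer within 5 mm of the red mark and at rest (below 10 mm/s), held by the fingers with over 2 N, no loose thing against the carriage (all of step 2 and z of bearing in the frame of seat between -0.004 and 0.004 m and horizontal distance between bearing and seat below 0.009 m and angle between the y axis of bearing and the y axis of seat, either way round below 0.08 rad and angle between bearing's own z axis and vertical below 0.06 rad and contact force between each of the fingers, carriage and bearing below 0.3 N and contact force between carriage and tin below 0.3 N and contact force between carriage and flange below 0.3 N and contact force between carriage and bin below 0.3 N and velocity of joint carriage between -0.01 and 0.01 m/s); the arm keeps its last pose, push and grip.
It fails at once if the tin is moved by more than 30 mm or tipped (distance of tin from where it was at the start of the episode above 0.03 m or angle between tin's own z axis and vertical above 0.4 rad).
It fails at once if the flange is moved by more than 30 mm or tipped (distance of flange from where it was at the start of the episode above 0.03 m or angle between flange's own z axis and vertical above 0.4 rad).
It fails at once if the bin is moved by more than 30 mm or tipped (distance of bin from where it was at the start of the episode above 0.03 m or angle between bin's own z axis and vertical above 0.4 rad).
It also fails if it takes over 51 s, if anything falls off the work surface, if the arm or the gripper's body presses on something with over 40 N, if the wrist force passes 120 N, or if a joint passes its speed limit or range.

### The arm

A 7-joint arm with a two-finger parallel gripper is mounted at the origin on the work surface. World frame = base frame: x ahead of the robot, y to its left, z up, the work surface at z = 0. Lengths are in m, angles in rad, forces in N, time in s.
With the tool pointing down it reaches from about 0.425 to 1.025 m from the base axis. Payload 3.6 kg.
Tool frame: the origin (TCP) lies at the very end of the fingers, on their centre line; the grasp point (between the pads) lies 19 mm behind it; z points along the fingers, y is the line along which they close (so a half turn about z gives the same grasp; the last joint's range is limited). The gripper opens to 85 mm and grips with 20 to 120 N. Pads are 22 mm wide; open, the fingers measure 114 mm over their backs; the gripper's body (76 mm by 85 mm) begins 54 mm behind the grasp point. The pads swing forward as they close: fully open they stand 13 mm farther back than shut.
Start: joints at [1.24, 0.591, 0.048, 1.609, -0.033, 0.943, -0.034], TCP at [0.17, -0.705, 0.231] pointing down, gripper open.
Joint ranges: [-2.69, 2.69], [-0.47, 2.24], [-1.27, 1.36], [0.19, 2.51], [-1.53, 4.68], [0.08, 2.07], [-3.09, 3.09]. Speed limits (rad/s): [2.57, 2.57, 3.14, 3.14, 3.14, 3.14, 3.14].

### API

Orientations are given as a unit quaternion [w, x, y, z].
In Python, from station import r gives the robot as it stands.
- The arm moves only by the tool move_arm, never from a script. Its argument "motion" is one flat list of numbers, 7 for each row, row after row: the turn, a rotation vector about the world's x, y, z in units of 6 degrees (1.0 is 6 degrees), then the shift along the world's x, y, z in cm, then the closure, from 0 (fully open) to 1 (shut). A call has 1 to 20 rows; each row shifts and turns the commanded pose from where the row before left it; what a row does not reach is not made up. A row lasts 1/10 s, in which the tool goes at most 50 mm and 8.59 degrees, less where a joint would pass 70% of its speed; a pose out of reach is approached as far as the arm can. A call is refused whole if a number of a shift passes 5 or a number of a turn 1, either way. A call with a gripper value outside its range is refused whole. The fingers move at their own pace and stop on an object; the grip force is fixed at half the most. Time passes only in rows, so rows that do not move let the fingers close. It gives the time, the measured TCP pose, the force, the opening and the grip force at its end, in the units of the state.
- r.observe(): the state, without advancing time (a new reading comes with each control period).
- r.snapshot(name): name is "side" or "top"; returns a dict with "image" (384x512x3 uint8, red, green, blue), "K" (3x3 intrinsics, pixels), "dist_coeffs" ([k1, k2, p1, p2, k3] as OpenCV has them; the pictures are not rectified), "R" (3x3) and "t" (3): a world point X has camera coordinates R X + t. Camera axes: x right, y down, z forward; pixel columns grow to the right and rows downward; lengths in m; the calibration is good to about 2 mm. A picture is of the moment at which its call begins. There is no depth.
- r.finish_job(): hands the job in; it is judged then, once.
The state is a dict: "t": time; "joint_pos": joint angles; "qvel": joint speeds; "joint_efforts": joint torques, N m; "tcp_pos": TCP position; "orientation": TCP orientation; "wrist_force": force on the tool from outside, world axes, zero at the start; "moment": the same for the moment, N m; "gripper_width": opening from 0.0 (shut) to 1.0 (fully open); "finger_force": force on a finger pad.
Only numpy, scipy, OpenCV 4.12 (cv2) and the standard library are available. Lean on these libraries where they do the work, as an engineer would, in place of code of your own. Each camera call takes 0.05 s, during which the arm holds its last target. There are 200 camera calls.

## Working session

There is one attempt and no reset: what is moved stays moved. The work goes in short steps, Python scripts to look and compute and a tool call to move; the robot and the scene stay as the last step left them, time stands still between calls to the robot, and variables do not carry over. Pictures are saved under pics/ and viewed, at most 10 in all, crops included, and the job is handed in when it is done.

Besides the shell and the picture viewer there is one more tool, called after "Call:" in YAML: its name, and indented under it one key for each argument. move_arm: Moves the arm, as the interface text tells. Its arguments: {"type":"object","properties":{"motion":{"type":"array"}},"required":["motion"]}

```bash
mkdir -p pics; python3 - <<'E'
from station import r
import cv2,pickle
d={}
for n in("side","top"):
    s=r.snapshot(n); d[n]=s; cv2.imwrite(f"pics/{n}0.png",s["image"][:,:,::-1])
    print(n,s["K"],s["dist_coeffs"],s["R"],s["t"])
pickle.dump(d,open("s0.pkl","wb"))
print(r.observe())
E
```

```text
side [[414.86896421   0.         255.54014293]
 [  0.         414.86896421 193.21769798]
 [  0.           0.           1.        ]] [-0.01797755  0.          0.          0.          0.        ] [[ 0.93942053 -0.34248195  0.0139705 ]
 [-0.22281601 -0.64113581 -0.73436905]
 [ 0.26046513  0.68676851 -0.67860661]] [-0.52462527  0.22517853  0.83917131]
top [[382.33357608   0.         256.5106763 ]
 [  0.         382.33357608 196.23338287]
 [  0.           0.           1.        ]] [-0.10536935  0.          0.          0.          0.        ] [[ 0.00889898 -0.99991263 -0.0097747 ]
 [-0.99926732 -0.0085285  -0.03731061]
 [ 0.03722398  0.01009956 -0.99925591]] [0.07001664 0.55307452 1.1678797 ]
{'t': 0.1, 'joint_pos': array([ 1.24049181,  0.59202991,  0.04831593,  1.60972355, -0.03328697,
        0.94267444, -0.033737  ]), 'qvel': array([-3.08982274e-05, -7.43024947e-04, -7.85374671e-04, -1.66859710e-03,
        2.48388943e-04,  6.76569191e-04,  1.30268500e-03]), 'joint_efforts': array([ 4.26708240e-03, -5.49997652e+01,  1.55342694e+00, -1.98823929e+01,
        9.78186348e-03,  3.84199680e-03, -9.18821925e-07]), 'tcp_pos': array([ 0.16990473, -0.70403459,  0.23024265]), 'orientation': array([-9.98271403e-04,  9.92995732e-01,  1.18145862e-01, -1.85066656e-04]), 'wrist_force': array([ 0.10629499, -0.37915303,  0.2372185 ]), 'moment': array([-0.00986905, -0.02984865, -0.01466469]), 'finger_force': 0.0, 'gripper_width': 1.003236498536815}
```

View pics/side0.png

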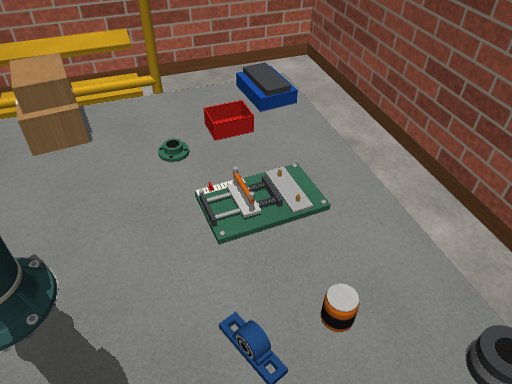

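View pics/top0.png

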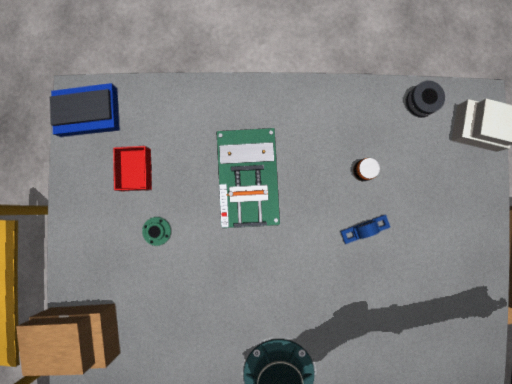

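Top view: stand near (249,178), pegs near (229,153) and (264,153), bearing near (365,229), tin (367,169). Side view: bearing near (252,347), red mark near (211,186). Next I'll enlarge these.

```bash
python3 - <<'E'
import pickle,cv2,numpy as np
d=pickle.load(open("s0.pkl","rb"))
T=d["top"]["image"][:,:,::-1];S=d["side"]["image"][:,:,::-1]
def c(I,x,y,w,h,W,H): return cv2.resize(I[y:y+h,x:x+w],(W,H),interpolation=cv2.INTER_CUBIC)
# top stand 210..290,120..232 (80x112->5x: 400x560) 
A=np.zeros((600,800,3),np.uint8)
A[:575,:350]=c(T,212,122,70,115,350,575)
A[:300,350:800]=c(S,190,160,150,100,450,300)
A[300:500,350:600]=c(T,335,208,62,50,248,200)[:, :250] if False else c(T,335,208,60,48,250,200)
A[300:600,600:800]=c(S,215,310,80,75,200,188).repeat(1,0) if False else cv2.copyMakeBorder(c(S,215,310,80,74,200,185),0,115,0,0,0)
cv2.imwrite("pics/crop0.png",A)
E
```

```text
(no output)
```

View pics/crop0.png

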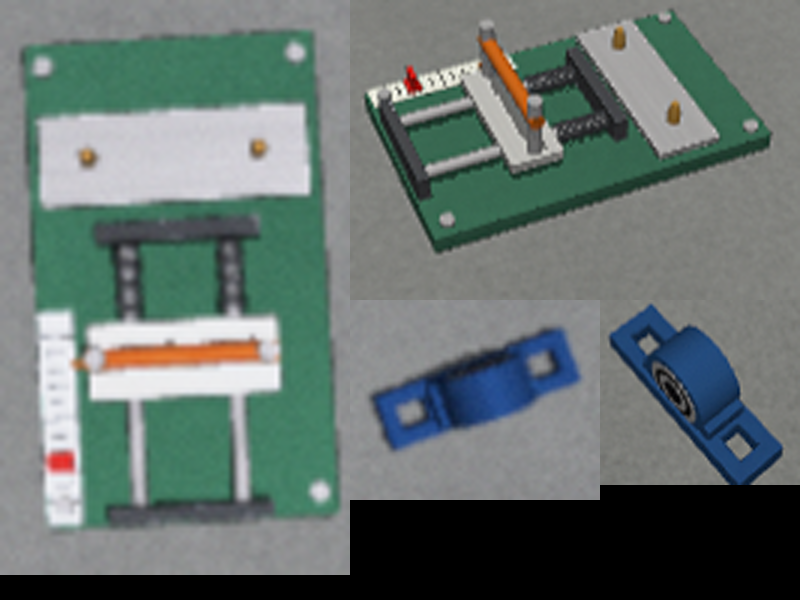

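```bash
cat >h.py <<'E'
import numpy as np,cv2
from scipy.optimize import least_squares
def proj(s,X):
    return cv2.projectPoints(np.float64(X).reshape(-1,1,3),cv2.Rodrigues(s["R"])[0],s["t"],s["K"],np.float64(s["dist_coeffs"]))[0][:,0]
def place(p,L):
    c,s=np.cos(p[2]),np.sin(p[2]);L=np.float64(L)
    return np.c_[p[0]+c*L[:,0]-s*L[:,1],p[1]+s*L[:,0]+c*L[:,1],L[:,2]]
def ray(s,uv,z):  # world point of a pixel at height z
    n=cv2.undistortPoints(np.float64(uv).reshape(-1,1,2),s["K"],np.float64(s["dist_coeffs"]))[:,0]
    D=np.c_[n,np.ones(len(n))]@s["R"];C=-s["R"].T@s["t"]
    return C+D*((z-C[2])/D[:,2])[:,None]
E
python3 - <<'E'
from h import *;import pickle
d=pickle.load(open("s0.pkl","rb"));T,S=d["top"],d["side"]
def un(P,o,off,k): return (np.float64(P)-o+.5)/k-.5+off
P=.02;Q=.028
Lt=[[.15,.09,P],[.15,-.09,P],[-.15,-.09,P],[.103,.0825,Q],[.103,-.0825,Q],[.047,-.0825,Q],[.047,.0825,Q],[.075,.052,.046],[.075,-.052,.046]]
ut=un([[22,47],[312,31],[340,515],[38,121],[304,104],[311,192],[42,207],[88,157],[258,147]],0,[212,122],5)
Ls=[[.15,.09,P],[.15,-.09,P],[-.15,-.09,P],[.103,-.0825,Q],[.047,-.0825,Q],[.047,.0825,Q],[.075,.052,.048],[.075,-.052,.048]]
us=un([[675,12],[770,135],[435,238],[718,135],[660,155],[577,38],[619,28],[674,103]],[350,0],[190,160],3)
def f(p): return np.r_[(proj(T,place(p,Lt))-ut).ravel(),(proj(S,place(p,Ls))-us).ravel()]
a=least_squares(f,[.5,0,0],loss="soft_l1",f_scale=.5);print("stand",a.x);print(f(a.x).reshape(-1,2).round(1).tolist())
mt=un([[61,461]],0,[212,122],5);ms=un([[413,80]],[350,0],[190,160],3)
g=lambda q:np.r_[(proj(T,place(a.x,[[q[0],.078,.037]]))-mt).ravel(),(proj(S,place(a.x,[[q[0],.078,.030]]))-ms).ravel()]
m=least_squares(g,[-.1]);print("mark x",m.x,"travel",-m.x-.05,m.fun)
F=.016
Lb=[[.021,.075,F],[-.021,.075,F],[.021,-.075,F],[-.021,-.075,F],[0,.052,.012],[0,-.052,.012]]
bt=un([[372,400],[392,450],[558,328],[580,377],[411,410],[543,364]],[350,300],[335,208],250/60)
bs=un([[650,305],[610,338],[783,445],[740,482],[648,344],[741,444]],[600,300],[215,310],2.5)
def fb(p): return np.r_[(proj(T,place(p,Lb))-bt).ravel(),(proj(S,place(p,Lb))-bs).ravel()]
b=least_squares(fb,[.4,-.3,.3],loss="soft_l1",f_scale=.5);print("bearing",b.x);print(fb(b.x).reshape(-1,2).round(1).tolist())
print("seat",place(a.x,[[.075,0,.028],[-.05,0,.075]]), "tin",ray(T,[[368,168]],.075))
pickle.dump((a.x,m.x,b.x),open("fit.pkl","wb"))
E
```

```text
stand [0.60991745 0.10176858 0.06101914]
[[0.4, -0.4], [0.5, -0.3], [0.2, 0.1], [-0.0, -0.7], [0.6, -0.2], [0.2, 0.3], [0.0, 0.2], [-0.1, -0.3], [0.4, -0.2], [-1.2, -1.3], [0.6, -0.9], [-0.8, 0.1], [0.4, -0.0], [-0.5, -0.5], [-0.9, -1.6], [-0.2, 0.2], [-0.1, -0.1]]
mark x [-0.10758839] travel [0.05758839] [-0.12415474 -0.044795   -0.15133781 -0.39088762]
bearing [ 0.45464902 -0.26282077  0.37118738]
[[1.0, -0.4], [1.1, 0.4], [1.1, -0.6], [0.7, 0.4], [0.7, 0.8], [-0.0, -0.2], [0.1, -0.6], [-0.9, -1.2], [0.2, -0.2], [0.1, 0.7], [0.0, -0.8], [-0.5, -0.7]]
seat [[0.68477787 0.10634218 0.028     ]
 [0.5600105  0.09871952 0.075     ]] tin [[ 0.63597578 -0.25312872  0.075     ]]
```

Call:
move_arm:
  motion: [0,0,0.96,1.67,2.6,-0.6,0,0,0,0.96,1.67,2.6,-0.6,0,0,0,0.96,1.67,2.6,-0.6,0,0,0,0.96,1.67,2.6,-0.6,0,0,0,0.96,1.67,2.6,-0.6,0,0,0,0.96,1.67,2.6,-0.6,0,0,0,0.96,1.67,2.6,-0.6,0,0,0,0.96,1.67,2.6,-0.6,0,0,0,0.96,1.67,2.6,-0.6,0,0,0,0.96,1.67,2.6,-0.6,0,0,0,0.96,1.67,2.6,-0.6,0,0,0,0.96,1.67,2.6,-0.6,0,0,0,0.96,1.67,2.6,-0.6,0,0,0,0.96,1.67,2.6,-0.6,0,0,0,0.96,1.67,2.6,-0.6,0,0,0,0.96,1.67,2.6,-0.6,0,0,0,0.96,1.67,2.6,-0.6,0,0,0,0,0,0,0,0]

```text
t: 1.9
tcp_pos: [0.4566, -0.2579, 0.1288]
orientation: [-0.0, 0.559, 0.829, 0.002]
wrist_force: [0.3, -1.0, 1.0]
gripper_width: 1.0
finger_force: 0.0
```

```bash
python3 - <<'E'
from h import *;import pickle
from station import r
a,m,b=pickle.load(open("fit.pkl","rb"));d=pickle.load(open("s0.pkl","rb"))
o=r.observe();print(o["tcp_pos"],o["orientation"],o["qvel"].round(3),o["joint_pos"].round(2))
F=.016
Lb=[[.021,.075,F],[-.021,.075,F],[-.021,-.075,F],[.021,-.075,F]]
out=[]
for n,(x,y,w,h) in(("top",(335,203,66,50)),("side",(210,305,90,70))):
    k=6 if n=="top" else 4.4
    for s in (d[n],r.snapshot(n)):
        I=cv2.resize(s["image"][y:y+h,x:x+w,::-1],(396,300),interpolation=cv2.INTER_CUBIC)
        sc=np.array([396/w,300/h])
        def uv(P): return ((proj(s,P)-[x,y]+.5)*sc-.5).round().astype(int)
        cv2.polylines(I,[uv(place(b,Lb))],True,(0,255,255),1)
        th=np.linspace(0,np.pi,20)
        for xx in(-.018,.018): cv2.polylines(I,[uv(place(b,np.c_[0*th+xx,.032*np.cos(th),.033+.032*np.sin(th)]))],False,(0,255,0),1)
        out.append(I)
cv2.imwrite("pics/ov1.png",np.vstack([np.hstack(out[:2]),np.hstack(out[2:])]))
E
```

```text
[ 0.45664796 -0.2578636   0.12882661] [-2.35529792e-04  5.59117866e-01  8.29086142e-01  1.82369055e-03] [ 0.042 -0.011  0.068  0.     0.007  0.028 -0.009] [ 0.73  0.52 -0.4   2.12  0.36  0.56  0.45]
```

View pics/ov1.png

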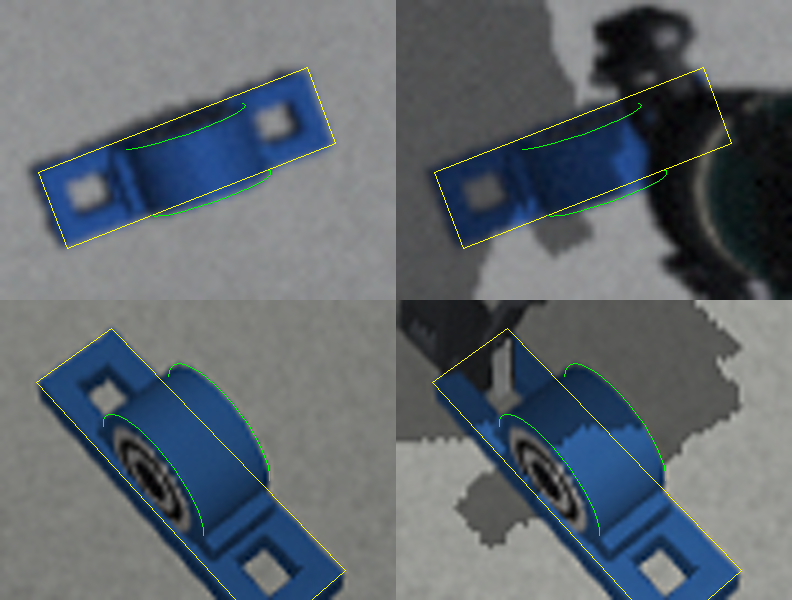

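Overlay matches the bearing within 1 px in both views (fitted outline over the foot plate and housing). I'll descend and grip.

Call:
move_arm:
  motion: [0,0,0,0.1,-0.1,-2,0,0,0,0,0,0,-2.5,0,0,0,0,0,0,-2.5,0,0,0,0,0,0,-1.5,0,0,0,0,0,0,-1.0,0,0,0,0,0,0,0,0,0,0,0,0,0,0,0,0,0,0,0,0,0,0]

```text
t: 2.8
tcp_pos: [0.4554, -0.2644, 0.0351]
orientation: [0.001, 0.563, 0.826, 0.0]
wrist_force: [0.1, 0.3, 0.1]
gripper_width: 1.006
finger_force: 0.0
```

Call:
move_arm:
  motion: [0,0,0,0,0,-0.4,0.3,0,0,0,0,0,0,1,0,0,0,0,0,0,1,0,0,0,0,0,0,1,0,0,0,0,0,0,1,0,0,0,0,0,0,1,0,0,0,0,0,0,1,0,0,0,0,0,0,1]

```text
t: 3.6
tcp_pos: [0.4545, -0.264, 0.0306]
orientation: [-0.0, 0.563, 0.826, -0.0]
wrist_force: [-1.6, -0.1, 5.4]
gripper_width: 0.415
finger_force: 59.9
```

Call:
move_arm:
  motion: [0,0,0,0,0,1.5,1,0,0,0,0,0,3,1,0,0,0,0,0,3,1,0,0,0,0,0,3,1,0,0,-0.2,1.5,2.4,0,1,0,0,-0.2,1.5,2.4,0,1,0,0,-0.2,1.5,2.4,0,1,0,0,-0.2,1.5,2.4,0,1,0,0,-0.2,1.5,2.4,0,1,0,0,-0.2,1.5,2.4,0,1,0,0,-0.2,1.5,2.4,0,1,0,0,-0.2,1.5,2.4,0,1,0,0,-0.2,1.5,2.4,0,1,0,0,-0.2,1.5,2.4,0,1,0,0,-0.2,1.5,2.4,0,1,0,0,-0.2,1.5,2.4,0,1,0,0,-0.2,1.5,2.4,0,1,0,0,-0.2,1.5,2.4,0,1,0,0,-0.2,1.5,2.4,0,1,0,0,0,0,0,0,1]

```text
t: 5.6
tcp_pos: [0.681, 0.1036, 0.134]
orientation: [-0.002, 0.683, 0.731, 0.003]
wrist_force: [0.3, 0.6, -5.3]
gripper_width: 0.412
finger_force: 61.8
```

Call:
move_arm:
  motion: [0,0,0,0.5,0.5,-2,1,0,0,0,0,0.5,-1.5,1,0,0,0,0,0,0,1,0,0,0,0,0,0,1]

```text
t: 6.0
tcp_pos: [0.6834, 0.1058, 0.0988]
orientation: [-0.001, 0.685, 0.728, -0.001]
wrist_force: [-0.1, -0.2, -6.2]
gripper_width: 0.414
finger_force: 61.5
```

```bash
python3 - <<'E'
from h import *;import pickle
from station import r
a,m,b=pickle.load(open("fit.pkl","rb"));d={n:r.snapshot(n) for n in("top","side")}
pickle.dump(d,open("s1.pkl","wb"))
o=r.observe();print(o["tcp_pos"],o["orientation"],o["wrist_force"],o["gripper_width"],o["joint_pos"].round(2))
A=np.zeros((600,800,3),np.uint8)
A[:,:400]=cv2.resize(d["top"]["image"][120:210,220:280,::-1],(400,600),interpolation=cv2.INTER_CUBIC)
A[:,400:]=cv2.resize(d["side"]["image"][120:240,250:330,::-1],(400,600),interpolation=cv2.INTER_CUBIC)
cv2.imwrite("pics/c2.png",A)
E
```

```text
[0.68508085 0.10573224 0.10059541] [2.23129743e-04 6.85388913e-01 7.28177165e-01 6.60543360e-05] [ 0.33978602  0.43448141 -5.42785177] 0.4167263471124689 [-0.04  0.71 -0.27  1.76  0.28  0.71 -0.4 ]
```

View pics/c2.png

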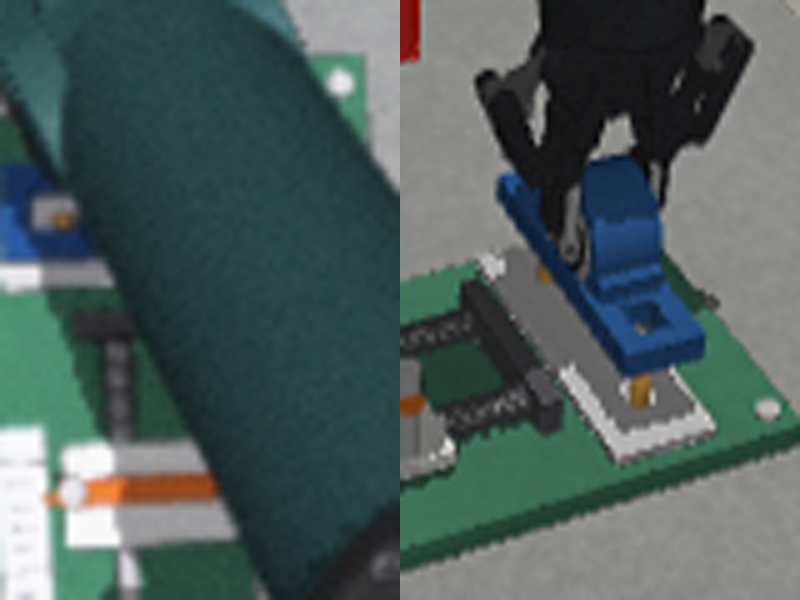

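Top: +y peg tip at crop (64,218) shows inside the slot, whose left edge is x≈33. Side: -y slot centre at (648,318), above its peg. Now I'll get the relative offset numerically.

```bash
python3 - <<'E'
from h import *;import pickle
a,m,b=pickle.load(open("fit.pkl","rb"));d=pickle.load(open("s1.pkl","rb"));T,S=d["top"],d["side"]
q=[.000223,.685389,.728177,.00007];yaw=2*np.arctan2(q[2],q[1])-np.pi/2;print("yaw",yaw,"stand",a[2])
z0=.1006-.0306;p=[.6851,.1057,yaw]
print("top pred +y edge mid, slot+ , corners",proj(T,place(p,[[0,.075,z0+.016],[0,.0625,z0+.016],[-.021,.07,z0+.016],[.021,.07,z0+.016]])).round(1).tolist())
print(" meas edge col 220.3, slot left col 224.5, front row 158.9, back row 144.3")
print("side pred slot-, corners",proj(S,place(p,[[0,-.052,z0+.016],[.021,-.075,z0+.016],[-.021,-.075,z0+.016]])).round(1).tolist(),"meas 299.2 183.2; 309.6 187.6; 294.2 190.1")
print("seat",place(a,[[.075,0,0]]),"px/mm: top .35-.37")
J=[(proj(S,place([p[0]+dx,p[1]+dy,yaw],[[0,-.052,z0+.016]]))-proj(S,place(p,[[0,-.052,z0+.016]]))).round(2).tolist() for dx,dy in((.01,0),(0,.01))];print(J)
E
```

```text
yaw 0.060520611102931055 stand 0.06101914113996306
top pred +y edge mid, slot+ , corners [[220.3, 150.9], [224.6, 150.7], [222.3, 158.0], [221.7, 143.7]]
 meas edge col 220.3, slot left col 224.5, front row 158.9, back row 144.3
side pred slot-, corners [[299.1, 182.5], [311.4, 186.1], [295.8, 190.7]] meas 299.2 183.2; 309.6 187.6; 294.2 190.1
seat [[0.68477787 0.10634218 0.        ]] px/mm: top .35-.37
[[[3.78, -0.9]], [[-1.71, -2.58]]]
```

Call:
move_arm:
  motion: [0,0,0,0.05,0.1,-1,1,0,0,0,0,0,-1,1,0,0,0,0,0,-0.6,1,0,0,0,0,0,-0.5,1,0,0,0,0,0,0,1,0,0,0,0,0,0,1]

```text
t: 6.7
tcp_pos: [0.6855, 0.1073, 0.0691]
orientation: [-0.0, 0.685, 0.728, -0.0]
wrist_force: [0.8, 0.5, -5.6]
gripper_width: 0.413
finger_force: 61.8
```

Call:
move_arm:
  motion: [0,0,0,0,0,-0.4,1,0,0,0,0,0,-0.4,1,0,0,0,0,0,-0.2,1,0,0,0,0,0,-0.1,1,0,0,0,0,0,0,1,0,0,0,0,0,0,1]

```text
t: 7.3
tcp_pos: [0.6853, 0.1071, 0.0588]
orientation: [0.0, 0.685, 0.728, -0.0]
wrist_force: [-2.7, -0.9, -0.7]
gripper_width: 0.41
finger_force: 62.1
```

Call:
move_arm:
  motion: [0,0,0,0,0,0,0.3,0,0,0,0,0,0,0.3,0,0,0,0,0,0,0.3,0,0,0,0,0,0,0.3,0,0,0,0,0,0,0.3,0,0,0,0,0,1,0.3,0,0,0,0,0,2.5,0.3,0,0,0,0,0,3,0.3,0,0,0,0,0,3,0.3,0,0,0,-2,0,2,0.3,0,0,0,-4,-0.2,0,0.3,0,0,0,-4,-0.2,0,0.3,0,0,0,-2,-0.2,0,0.3,0,0,0,0,0,0,0.3,0,0,0,0,0,0,0.3]

```text
t: 8.8
tcp_pos: [0.5664, 0.1014, 0.1743]
orientation: [0.001, 0.685, 0.728, 0.001]
wrist_force: [0.1, 0.4, -0.1]
gripper_width: 0.704
finger_force: 0.0
```

```bash
python3 - <<'E'
from h import *;import pickle
from station import r
a,m,b=pickle.load(open("fit.pkl","rb"));d={n:r.snapshot(n) for n in("top","side")}
o=r.observe();print(o["tcp_pos"],o["orientation"],o["wrist_force"],o["gripper_width"],o["joint_pos"].round(2))
A=np.zeros((600,800,3),np.uint8)
A[:,:400]=cv2.resize(d["top"]["image"][120:240,205:285,::-1],(400,600),interpolation=cv2.INTER_CUBIC)
A[:,400:]=cv2.resize(d["side"]["image"][110:260,220:320,::-1],(400,600),interpolation=cv2.INTER_CUBIC)
cv2.imwrite("pics/c3.png",A)
E
```

```text
[0.56743897 0.10147387 0.17394834] [6.90068863e-04 6.85464398e-01 7.28104922e-01 1.14257867e-03] [-0.1950597  -1.02551444  0.11919479] 0.699994946297467 [-0.02  0.49 -0.32  1.99  0.23  0.69 -0.43]
```

View pics/c3.png

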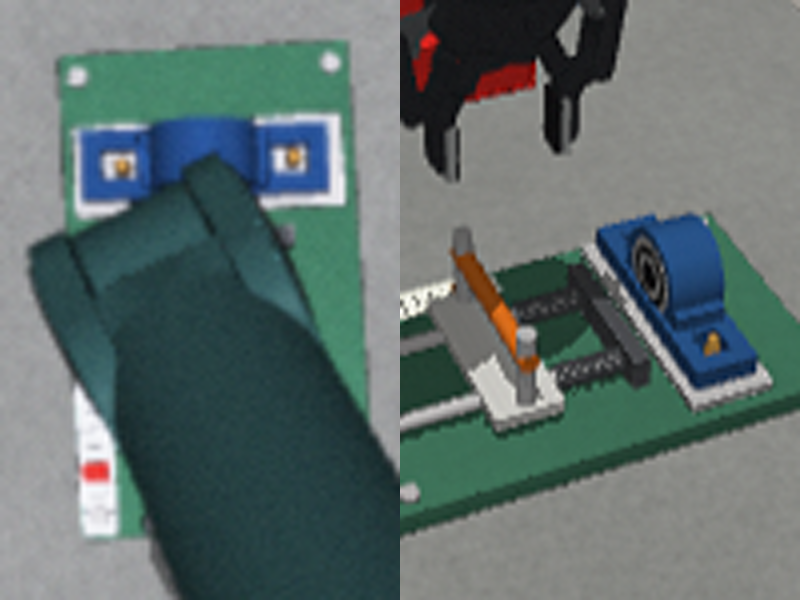

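Both pegs show in the slots, at crop (122,165) and (293,157), and in the side view the bearing sits flat on the pad. On to the handle.

Call:
move_arm:
  motion: [0,0,0,-0.4,-0.1,-1.5,0.3,0,0,0,-0.3,-0.1,-3,0.3,0,0,0,0,0,-3,0.3,0,0,0,0,0,-2.2,0.3,0,0,0,0,0,-1.5,0.3,0,0,0,0,0,-0.5,0.3,0,0,0,0,0,0,0.3,0,0,0,0,0,0,0.3]

```text
t: 9.7
tcp_pos: [0.5595, 0.0995, 0.0571]
orientation: [0.0, 0.685, 0.728, 0.001]
wrist_force: [0.1, -0.5, 0.7]
gripper_width: 0.703
finger_force: 0.0
```

Call:
move_arm:
  motion: [0,0,0,0,0,0,0.7,0,0,0,0,0,0,1,0,0,0,0,0,0,1,0,0,0,0,0,0,1,0,0,0,0,0,0,1,0,0,0,0,0,0,1,0,0,0,0,0,0,1,0,0,0,0,0,0,1]

```text
t: 10.5
tcp_pos: [0.56, 0.0994, 0.0571]
orientation: [0.001, 0.685, 0.728, 0.001]
wrist_force: [2.4, -0.5, 4.7]
gripper_width: 0.128
finger_force: 58.7
```

Call:
move_arm:
  motion: [0,0,0,-0.4,-0.02,0,1,0,0,0,-0.7,-0.04,0,1,0,0,0,-0.8,-0.05,0,1,0,0,0,-0.8,-0.05,0,1,0,0,0,-0.8,-0.05,0,1,0,0,0,-0.8,-0.05,0,1,0,0,0,-0.6,-0.04,0,1,0,0,0,-0.4,-0.03,0,1,0,0,0,-0.3,-0.02,0,1,0,0,0,0,0,0,1,0,0,0,0,0,0,1,0,0,0,0,0,0,1]

```text
t: 11.7
tcp_pos: [0.5104, 0.0964, 0.0572]
orientation: [0.004, 0.686, 0.728, 0.006]
wrist_force: [11.6, -2.7, -4.9]
gripper_width: 0.131
finger_force: 58.5
```

```bash
python3 - <<'E'
from h import *;import pickle
from station import r
a,m,b=pickle.load(open("fit.pkl","rb"));d={n:r.snapshot(n) for n in("top","side")};pickle.dump(d,open("s2.pkl","wb"))
o=r.observe();print(o["tcp_pos"],o["orientation"],o["wrist_force"],o["gripper_width"],o["finger_force"])
print("travel by tcp",-place([0,0,-a[2]],[np.r_[o["tcp_pos"][:2]-a[:2],0]])[0,0]-.05)
A=np.zeros((600,800,3),np.uint8)
A[:,:400]=cv2.resize(d["top"]["image"][170:230,205:245,::-1],(400,600),interpolation=cv2.INTER_CUBIC)
A[:,400:]=cv2.resize(d["side"]["image"][160:235,190:240,::-1],(400,600),interpolation=cv2.INTER_CUBIC)
cv2.imwrite("pics/c4.png",A)
E
```

```text
[0.51045543 0.09632518 0.05717136] [0.00364631 0.68585062 0.72770747 0.00612179] [12.77567616 -1.61376246 -5.34211965] 0.1317520191506126 58.47560942173004
travel by tcp 0.049608854280067755
```

View pics/c4.png

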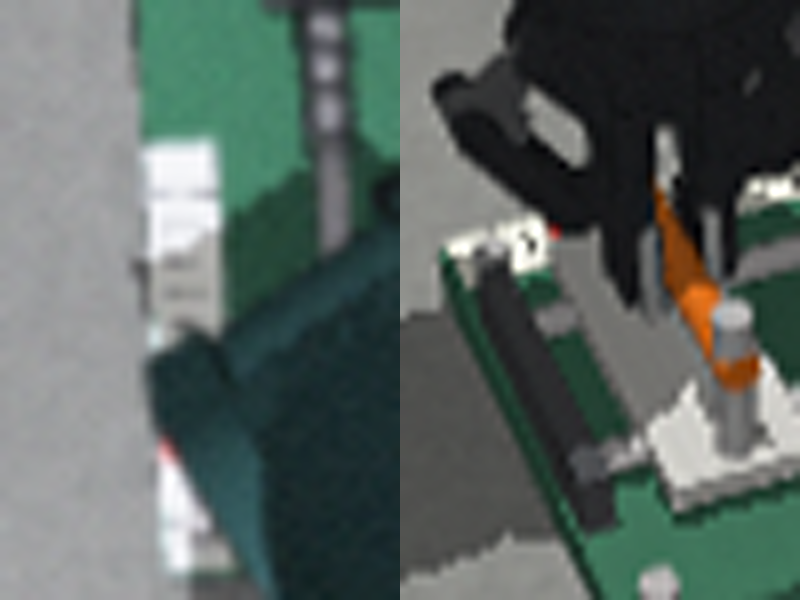

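The arm hides pointer and mark, though the mark's red edge shows at top crop (167,447). I'll refine mark and handle rest positions from the first pictures by colour centroid.

```bash
python3 - <<'E'
from h import *;import pickle
a,m,b=pickle.load(open("fit.pkl","rb"));d=pickle.load(open("s0.pkl","rb"))
loc=lambda X:place([0,0,-a[2]],X-np.r_[a[:2],0])
def cen(s,box,hue,w=None):
    x,y,X,Y=box;I=s["image"][y:Y,x:X].astype(float)
    if hue=="red": W=np.clip(I[...,0]-np.maximum(I[...,1],I[...,2])*1.0-20,0,None)*(abs(I[...,1]-I[...,2])<45)
    else: W=np.clip(I[...,0]-I[...,2]-40,0,None)*((I[...,1]-I[...,2])>25)
    v,u=np.mgrid[y:Y,x:X];return np.array([[ (W*u).sum()/W.sum(),(W*v).sum()/W.sum()]]),int((W>30).sum())
T,S=d["top"],d["side"]
for n,s,bm,bh,zm in(("top",T,(219,208,230,220),(232,187,264,197),.038),("side",S,(203,178,218,194),(228,165,262,215),.030)):
    c,k=cen(s,bm,"red");h,kk=cen(s,bh,"or")
    print(n,c.round(2),k,"mark",loc(ray(s,c,zm)).round(4),"| bar",h.round(2),kk,loc(ray(s,h,.077 if n=="top" else .077)).round(4))
E
```

```text
top [[223.72 213.95]] 27 mark [[-0.1082  0.0778  0.038 ]] | bar [[247.79 192.49]] 103 [[-0.0493  0.0009  0.077 ]]
side [[210.18 186.48]] 33 mark [[-0.1091  0.0764  0.03  ]] | bar [[242.53 185.12]] 150 [[-0.05    0.0002  0.077 ]]
```

Call:
move_arm:
  motion: [0,0,0,-0.3,-0.02,0,1,0,0,0,-0.4,-0.02,0,1,0,0,0,-0.2,-0.01,0,1,0,0,0,0,0,0,1,0,0,0,0,0,0,1,0,0,0,0,0,0,1,0,0,0,0,0,0,1]

```text
t: 12.5
tcp_pos: [0.5023, 0.0958, 0.0572]
orientation: [0.004, 0.686, 0.728, 0.007]
wrist_force: [13.0, -1.9, -6.5]
gripper_width: 0.133
finger_force: 58.5
```

```bash
python3 - <<'E'
from h import *
from station import r
A=np.zeros((600,800,3),np.uint8);S=[r.snapshot(n) for n in("top","side")]
o=r.observe();print(o["tcp_pos"],o["orientation"],o["wrist_force"],o["gripper_width"],o["finger_force"],o["qvel"].round(4))
A[:,:400]=cv2.resize(S[0]["image"][120:240,205:285,::-1],(400,600),interpolation=cv2.INTER_CUBIC)
A[:,400:]=cv2.resize(S[1]["image"][155:245,190:250,::-1],(400,600),interpolation=cv2.INTER_CUBIC)
cv2.imwrite("pics/c5.png",A)
E
```

```text
[0.50225737 0.09586505 0.05714782] [0.00395604 0.68592814 0.72762802 0.00666307] [13.20439317 -2.91556473 -7.10802763] 0.1292946091708211 58.54148626327515 [-0.0002  0.0001  0.0008  0.0003 -0.0024  0.0019  0.0004]
```

View pics/c5.png

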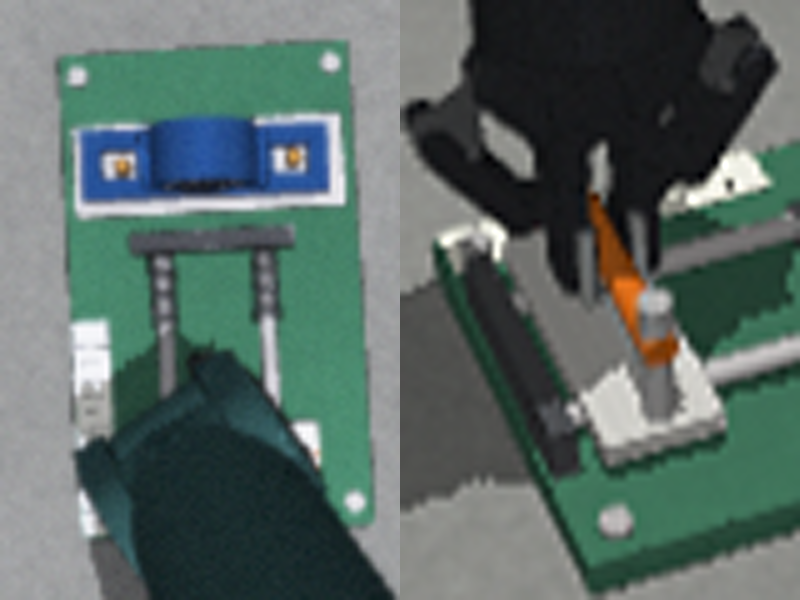

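Bearing still seated over both pegs (top crop (122,165), (293,157)). The near post top is at side crop (655,300), so I can check travel against its starting position.

```bash
python3 - <<'E'
from h import *;import pickle
a,m,b=pickle.load(open("fit.pkl","rb"));s=pickle.load(open("s0.pkl","rb"))["side"]
loc=lambda X:place([0,0,-a[2]],X-np.r_[a[:2],0])
for z in(.08,.09): print(loc(ray(s,[[251.3,193.3],[227.8,199.6]],z)).round(4).tolist())
E
```

```text
[[-0.0432, -0.0377, 0.08], [-0.1017, -0.0365, 0.08]]
[[-0.0475, -0.0476, 0.09], [-0.1052, -0.0464, 0.09]]
```

```bash
python3 -c "
from station import r
print(r.finish_job())"
```

```text
the job is handed in; nothing more can be done
None
```

The bearing is seated over both pegs and released, and the handle is held at about 58 mm of travel. I put the mark at 57–59 mm from the first pictures, because the arm hides the pointer and mark at the end. The job is handed in; no verdict came back.

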